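# Build up two tiered gift-tin sets, largest first

## Robot

A 6-joint arm with a two-finger parallel gripper is mounted at the origin on the work surface. World frame = base frame: x ahead of the robot, y to its left, z up, the work surface at z = 0. Lengths are in m, angles in rad, forces in N, time in s.
With the tool pointing down it reaches from about 0.25 to 0.8 m from the base axis. Payload 8.5 kg.
Tool frame: the origin (TCP) lies at the very end of the fingers, on their centre line; the grasp point (between the pads) lies 19 mm behind it; z points along the fingers, x is the direction in which the jaws open and shut, and the axes are right-handed (so a half turn about z gives the same grasp; the last joint's range is limited). The gripper opens to 85 mm and grips with 20 to 120 N. Pads are 22 mm wide; open, the fingers measure 114 mm over their backs; the gripper's body (76 mm by 85 mm) begins 54 mm behind the grasp point. The pads swing forward as they close: fully open they stand 13 mm farther back than shut.
Start: joints at [-1.27, 0.238, -0.013, 1.319, 0, 1.571], TCP at [0.156, -0.501, 0.231] pointing down, gripper open.
Joint ranges: [-2.66, 2.66], [-1.03, 1.9], [-1.14, 1.46], [-1.82, 2.27], [-1.45, 1.34], [-3.14, 3.14]. Speed limits (rad/s): [2.22, 2.22, 2.79, 3.14, 3.14, 3.14].

## Interface

Orientations are given as a unit quaternion [x, y, z, w].
In Python, from workcell import monitor, cams, arm gives the robot as it stands. The module is installed in compiled form; this text tells all that it offers.
- The arm moves only by the tool drive_tool, never from a script. Its argument "motion" is a list of rows, each a list of 3 entries, a list of its own where there are three numbers: the opening, from -1 (shut) to 1 (fully open), so that 0 is half open, then the shift along the world's x, y, z in mm, then the turn, a rotation vector about the world's x, y, z in rad. In form: [[fingers, [dx, dy, dz], [wx, wy, wz]], ...]. A call has 1 to 12 rows; each row is the pose to reach, as a shift and turn from the pose commanded when the call began; what a row does not reach only later rows make up. A row lasts 1/10 s, in which the tool goes at most 50 mm and 8.59 degrees, less where a joint would pass 70% of its speed; a pose out of reach is approached as far as the arm can. A call with a gripper value outside its range is refused whole. The fingers move at their own pace and stop on an object; "force" is the grip in N (left out, the last holds). Time passes only in rows, so rows that repeat a pose let the fingers close. It gives the time, the measured TCP pose, the force and the opening at its end, in the units of the state.
- monitor.get_state(): the state, without advancing time (a new reading comes with each control period).
- cams.read_camera(name): name is "scene" or "top" or "wrist"; returns (picture, depth): 480x640x3 uint8, red, green, blue; 480x640 float32, m along the optical axis (not along the pixel's ray), 0 where there is no reading.
- cams.calibration(name): a dict with "mtx" (3x3 intrinsics, pixels), "distortion" ([k1, k2, p1, p2, k3] as OpenCV has them; the pictures are not rectified), "position" and "orientation" of the camera in the world. Camera axes: x right, y down, z forward; pixel columns grow to the right and rows downward; lengths in m; the calibration is good to about 2 mm. A picture is of the moment at which its call begins: read the wrist's pose just before it. calibration takes no time and is no camera call; for the wrist camera it gives the pose at the moment of the call.
- arm.sign_off(): hands the job in, once; it reports no verdict.
Trained networks look in the newest picture that a camera, given by its name, has taken for a name from the list of things; names that differ only in an ending like _2 or _b are one class to them, and where a whole thing is asked for, a point or a joint stands for the part that bears it (a point fixed in the world has none). Each returns a list of dicts, best first, with "conf" (0 to 1); they miss things now and then, are a little off and sometimes report something else, mostly with a low value. They report only what shows in the picture. A call takes as long as a camera call.
- cams.find_in(camera, name): "rect" ([centre column, centre row, width, height] in pixels, round what is visible of it).
- cams.mark_of(camera, name): "pixel" ([column, row] in pixels: a listed point, or the origin of a listed thing).
The state is a dict: "clock": time; "joint_pos": joint angles; "joint_vel": joint speeds; "joint_torque": joint torques, N m; "eef_pos": TCP position; "eef_rot": TCP orientation; "wrist_force": force on the tool from outside, world axes, zero at the start; "wrist_torque": the same for the moment, N m; "grip_width": opening from 0.0 (shut) to 1.0 (fully open).
Only numpy, scipy, OpenCV 4.12 (cv2) and the standard library are available. Lean on these libraries where they do the work, as an engineer would, in place of code of your own. Each camera call takes 0.05 s, during which the arm holds its last target. There are 200 camera calls.

## Task

Build up the two tiered gift sets: into the large square tin, which is fixed on its board, set the medium square tin and then the small square tin inside that one; do the same with the round tins in the large round tin. Work largest first, so that each smaller tin drops inside the rim of the tin below and stands upright and flat on its black insert, the square ones turned square with the tin under them. Leave the jar, stamp, tape roll and brush where they are, and let go of everything at the end.

Things in the scene. Friction and masses are not known exactly. Their poses are not given: they have to be found in the camera images.
- base_square: Fixed: largest tin of its set, open, copper-coloured, square with cut-off corners, 96 mm across the flats (opening 90 mm; corners cut back 14 mm), walls 3 mm, on a square plywood board 124 x 124 x 8 mm. A flat rigid black insert lies 14 mm below its rim: rim 58 mm, insert 44 mm above the table. Origin: centre of the board's underside, on the table, z up, x and y square to its sides.
- base_round: Fixed: largest tin of its set, open, copper-coloured, round, 96 mm in diameter (opening 90 mm), walls 3 mm, on a square plywood board 124 x 124 x 8 mm. A flat rigid black insert lies 14 mm below its rim: rim 58 mm, insert 44 mm above the table. Origin: centre of the board's underside, on the table, z up.
- square_medium: Loose open copper-coloured tin, square with cut-off corners, 66 mm across the flats (opening 61 mm; each flat 48 mm long), 48 mm tall, upright walls 2.5 mm thick. A flat rigid black insert fills it to 34 mm above its underside, 14 mm below the rim. It goes into the large square tin. Grasp across the outside. Origin: centre of its underside, z up, x and y square to its sides.
- square_small: Loose open copper-coloured tin, square with cut-off corners, 50 mm across the flats (each flat 36 mm long), 40 mm tall, upright walls 2.5 mm thick. A flat rigid black insert fills it to 30 mm above its underside, 10 mm below the rim. It goes into the medium square tin. Grasp across the outside. Origin: centre of its underside, z up, x and y square to its sides.
- round_medium: Loose open copper-coloured tin, round, 66 mm in diameter (opening 61 mm), 48 mm tall, upright walls 2.5 mm thick. A flat rigid black insert fills it to 34 mm above its underside, 14 mm below the rim. It goes into the large round tin. Grasp across the outside. Origin: centre of its underside, z up.
- round_small: Loose open copper-coloured tin, round, 50 mm in diameter, 40 mm tall, upright walls 2.5 mm thick. A flat rigid black insert fills it to 30 mm above its underside, 10 mm below the rim. It goes into the medium round tin. Grasp across the outside. Origin: centre of its underside, z up.
- glue_jar: Bystander, loose: small closed upright jar, 34 mm in diameter, 50 mm tall. Origin: centre of its underside. Leave alone.
- stamp: Bystander, loose: wooden hand stamp standing upright, foot 34 mm in diameter, 57 mm tall. Origin: centre of its underside. Leave alone.
- tape_roll: Bystander, loose: roll of clear tape lying flat, 72 mm in diameter, 24 mm tall. Origin: centre of its underside. Leave alone.
- brush: Bystander, loose: hand brush lying on the table, 160 mm long along its x axis. Origin: below the tool, on the table. Leave alone.

How it is judged:
At the end, for the whole second after the job is handed in: Medium tins in the large tin of their shape (axes within 18 mm), small tins in their medium tins (10 mm), undersides within 5 mm of the insert's height, upright within 0.08 rad, at rest under 0.02 m/s, square ones square with the tin below within 0.26 rad (horizontal distance between square_medium and base_square below 0.018 m and z of square_medium in the frame of base_square between 0.039 and 0.049 m and angle between each of square_medium, square_small, round_medium, round_small's own z axis and vertical below 0.08 rad and linear speed of each of square_medium, square_small, round_medium, round_small below 0.02 m/s and (angle between the x axis of square_medium and the x axis of base_square, either way round below 0.26 rad or angle between the x axis of square_medium and the y axis of base_square, either way round below 0.26 rad) and horizontal distance between square_small and square_medium below 0.01 m and z of square_small in the frame of square_medium between 0.029 and 0.039 m and (angle between the x axis of square_small and the x axis of square_medium, either way round below 0.26 rad or angle between the x axis of square_small and the y axis of square_medium, either way round below 0.26 rad) and horizontal distance between round_medium and base_round below 0.018 m and z of round_medium in the frame of base_round between 0.039 and 0.049 m and horizontal distance between round_small and round_medium below 0.01 m and z of round_small in the frame of round_medium between 0.029 and 0.039 m); the robot touches nothing.
It fails at once if the small square tin is put into the medium square tin before that one is in its large tin (horizontal distance between square_small and square_medium below 0.01 m and z of square_small in the frame of square_medium between 0.029 and 0.039 m and horizontal distance between square_medium and base_square above 0.05 m).
It fails at once if the small round tin is put into the medium round tin before that one is in its large tin (horizontal distance between round_small and round_medium below 0.01 m and z of round_small in the frame of round_medium between 0.029 and 0.039 m and horizontal distance between round_medium and base_round above 0.05 m).
It fails at once if the jar, stamp, tape roll or brush is moved by more than 40 mm (distance of any of glue_jar, stamp, tape_roll, brush from where it was at the start of the episode above 0.04 m).
It also fails if it takes over 96 s, if anything falls off the work surface, if the arm or the gripper's body presses on something with over 40 N, if the wrist force passes 120 N, or if a joint passes its speed limit or range.

## Working session

There is one attempt and no reset: what is moved stays moved. The work goes in short steps, Python scripts to look and compute and a tool call to move; the robot and the scene stay as the last step left them, time stands still between calls to the robot, and variables do not carry over. Pictures are saved under pics/ and viewed, about 12 in all and at most 16, crops included, and the job is handed in when it is done.

Besides the shell and the picture viewer there is one more tool, called after "Emit:" by a JSON object that holds its "name" and its "arguments". drive_tool: Moves the arm, as the interface text tells. Its arguments: {"type":"object","properties":{"motion":{"type":"array"},"force":{"type":"number"}},"required":["motion"]}

```bash
mkdir -p pics; cat > h.py <<'E'
import numpy as np, cv2
from scipy.spatial.transform import Rotation as R
from workcell import monitor, cams, arm
def world(cam, px, depth=None, z=None, cal=None):
    """pixels -> world, by optical-axis depth or by intersecting a plane z"""
    c=cal or cams.calibration(cam); px=np.atleast_2d(np.asarray(px,float))
    n=cv2.undistortPoints(px.reshape(-1,1,2),np.array(c["mtx"]),np.array(c["distortion"])).reshape(-1,2)
    d=np.c_[n,np.ones(len(n))]@R.from_quat(c["orientation"]).as_matrix().T; p=np.array(c["position"])
    if depth is not None: return p+d*np.asarray(depth,float).reshape(-1,1)
    return p+d*((z-p[2])/d[:,2])[:,None]
def cloud(cam,D,cal=None,step=1):
    v,u=np.nonzero(D>0); v,u=v[::step],u[::step]
    return np.c_[u,v],world(cam,np.c_[u,v],D[v,u],cal=cal)
def save(im,n): cv2.imwrite(f"pics/{n}.png",im[:,:,::-1])
E
python3 - <<'E'
from h import *
for c in("top","scene"):
    im,D=cams.read_camera(c); save(im,c+"0"); np.save(c+"D.npy",D)
    k=cams.calibration(c); print(c,np.round(k["position"],3),np.round(R.from_quat(k["orientation"]).as_matrix()[:,2],2))
im,D=cams.read_camera("top")
print(monitor.get_state())
for n in "base_square base_round square_medium square_small round_medium round_small glue_jar stamp tape_roll brush".split():
    for r in cams.find_in("top",n)[:3]:
        u,v,w,h=r["rect"]; print(n,round(r["conf"],2),np.round(r["rect"]),np.round(world("top",[u,v],D[int(v),int(u)]),3))
E
```

```text
top [0.505 0.008 0.878] [ 0.05  0.   -1.  ]
scene [ 1.038 -0.604  0.576] [-0.5   0.65 -0.57]
{'clock': 0.15, 'joint_pos': array([-1.26998095e+00,  2.38648184e-01, -1.40622913e-02,  1.31919904e+00,
        5.71379843e-06,  1.57078312e+00]), 'joint_vel': array([-0.0016624 , -0.00127379,  0.00215859,  0.00142857,  0.00091931,
        0.00042617]), 'joint_torque': array([ 1.21740093e-03, -5.39078200e+01,  3.46597445e+01,  1.44717339e-02,
        3.43025533e-05,  1.05477632e-06]), 'eef_pos': array([ 0.15546379, -0.50111858,  0.23082192]), 'eef_rot': array([ 8.05081137e-01, -5.93164441e-01, -4.46405897e-04, -3.32458853e-04]), 'wrist_force': array([ 0.09336524,  0.02696341, -0.00500005]), 'wrist_torque': array([-0.01346423, -0.01786067, -0.04856449]), 'grip_width': 1.001105286798755}
base_square 0.83 [432. 275.  66.  69.] [[ 0.473 -0.198  0.042]]
base_round 0.76 [220. 287.  67.  73.] [[0.449 0.192 0.042]]
square_medium 0.89 [199. 196.  45.  42.] [[0.62  0.236 0.032]]
square_small 0.98 [333. 193.  32.  32.] [[ 0.626 -0.016  0.027]]
round_medium 0.86 [315. 282.  38.  37.] [[0.459 0.018 0.033]]
round_small 0.91 [453. 176.  33.  30.] [[ 0.661 -0.242  0.028]]
round_small 0.36 [134. 253.  31.  83.] [[0.512 0.362 0.019]]
glue_jar 0.86 [385. 199.  20.  15.] [[ 0.614 -0.111  0.049]]
stamp 0.66 [269. 186.  19.  19.] [[0.637 0.104 0.048]]
tape_roll 0.85 [514. 265.  42.  41.] [[ 0.493 -0.368 -0.004]]
brush 0.93 [136. 253.  31.  84.] [[0.511 0.359 0.016]]
brush 0.46 [385. 197.  25.  18.] [[ 0.617 -0.111  0.045]]
```

View pics/top0.png

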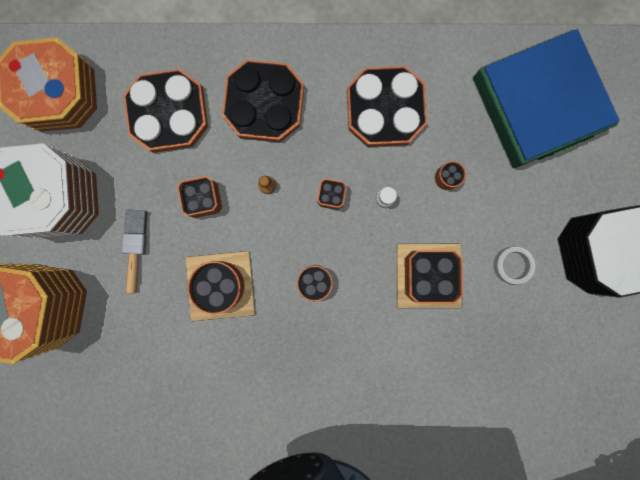

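```bash
cat >> h.py <<'E'
def rim(cam,D,xy,zr,half,cal=None,tol=.005):
    """rim points near xy: centre/angle by minAreaRect, centre by minEnclosingCircle"""
    _,P=cloud(cam,D,cal)
    q=P[(abs(P[:,2]-zr)<tol)&(np.hypot(*(P[:,:2]-xy).T)<half*1.35)][:,:2]
    if len(q)<8: return None
    m=(q*1000).astype(np.float32); (c,s,a)=cv2.minAreaRect(m); cc,r=cv2.minEnclosingCircle(m)
    return len(q),np.round(c,1),np.round(s,1),round(a,1),np.round(cc,1),round(2*r,1)
RIM=dict(base_square=(.058,.048),base_round=(.058,.048),square_medium=(.048,.033),round_medium=(.048,.033),square_small=(.040,.025),round_small=(.040,.025))
E
python3 - <<'E'
from h import *
D=np.load("topD.npy")
for n,xy in dict(base_square=(.473,-.198),base_round=(.449,.192),square_medium=(.62,.236),square_small=(.626,-.016),round_medium=(.459,.018),round_small=(.661,-.242)).items():
    z,h=RIM[n]; print(n,rim("top",D,xy,z,h))
s=monitor.get_state(); M=R.from_quat(s["eef_rot"]).as_matrix(); print(M.round(2))
c=cams.calibration("wrist"); print("wristcam in tool",(M.T@(np.array(c["position"])-s["eef_pos"])).round(3),(M.T@R.from_quat(c["orientation"]).as_matrix()).round(2))
E
```

```text
base_square (367, array([ 472. , -202.8]), array([95.9, 97.1]), 0.3, array([ 471.9, -202.3]), 117.9)
base_round (294, array([450.5, 199.8]), array([95.4, 94. ]), 90.0, array([450.1, 200.3]), 96.4)
square_medium (218, array([618.5, 236.9]), array([66.5, 66.9]), 11.9, array([617.9, 237.1]), 81.5)
square_small (141, array([626.2, -13.3]), array([49.8, 50.3]), 80.1, array([626.4, -13. ]), 61.0)
round_medium (151, array([458.4,  17.9]), array([63.4, 63.5]), 45.7, array([458.6,  17.9]), 65.5)
round_small (122, array([ 663.6, -239.3]), array([48.3, 49.2]), 71.2, array([ 663.3, -239.7]), 50.1)
[[ 0.3  -0.96 -0.  ]
 [-0.96 -0.3   0.  ]
 [-0.    0.   -1.  ]]
wristcam in tool [ 0.001 -0.065 -0.142] [[ 1.    0.    0.  ]
 [-0.    0.96  0.27]
 [-0.   -0.27  0.96]]
```

View pics/scene0.png

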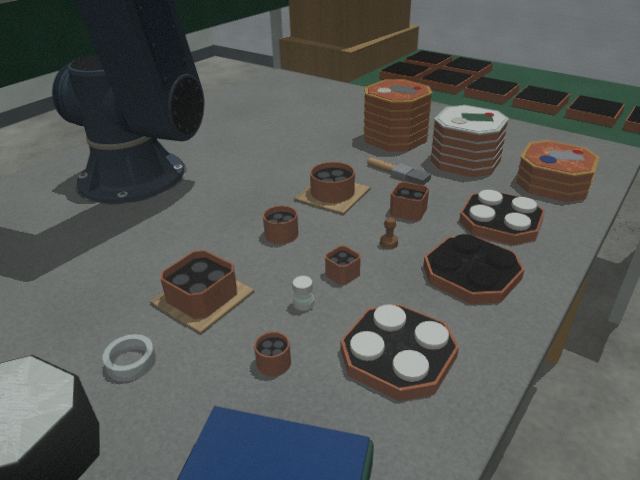

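Emit:
{"name": "drive_tool", "arguments": {"motion": [[1,[303,519,-100],[0,0,1.27]],[1,[303,519,-100],[0,0,1.27]],[1,[303,519,-100],[0,0,1.27]],[1,[303,519,-100],[0,0,1.27]],[1,[303,519,-100],[0,0,1.27]],[1,[303,519,-100],[0,0,1.27]],[1,[303,519,-100],[0,0,1.27]],[1,[303,519,-100],[0,0,1.27]],[1,[303,519,-100],[0,0,1.27]],[1,[303,519,-100],[0,0,1.27]],[1,[303,519,-100],[0,0,1.27]],[1,[303,519,-100],[0,0,1.27]]], "force": 40}}

```text
clock: 1.85
eef_pos: [0.4548, 0.0119, 0.1327]
eef_rot: [1.0, 0.0, 0.0, 0.0]
wrist_force: [1.1, -0.7, 0.9]
grip_width: 1.001
```

Emit:
{"name": "drive_tool", "arguments": {"motion": [[1,[0,0,0],[0,0,0]],[1,[0,0,0],[0,0,0]],[1,[0,0,0],[0,0,0]]]}}

```text
clock: 2.15
eef_pos: [0.4535, 0.0093, 0.1328]
eef_rot: [1.0, -0.0, -0.0, 0.0]
wrist_force: [-0.2, 0.2, -0.3]
grip_width: 0.999
```

```bash
python3 - <<'E'
from h import *
s=monitor.get_state();print(s["eef_pos"].round(4),s["joint_pos"].round(2)); c=cams.calibration("wrist"); im,D=cams.read_camera("wrist"); save(im,"w1")
print(rim("wrist",D,(.458,.018),.048,.033,c))
E
```

```text
[0.4535 0.0093 0.1328] [ 0.02  0.18 -0.36  1.04 -0.    1.59]
(1436, array([456.2,  16.4]), array([65.2, 65.2]), 79.9, array([456.3,  16.2]), 66.2)
```

View pics/w1.png

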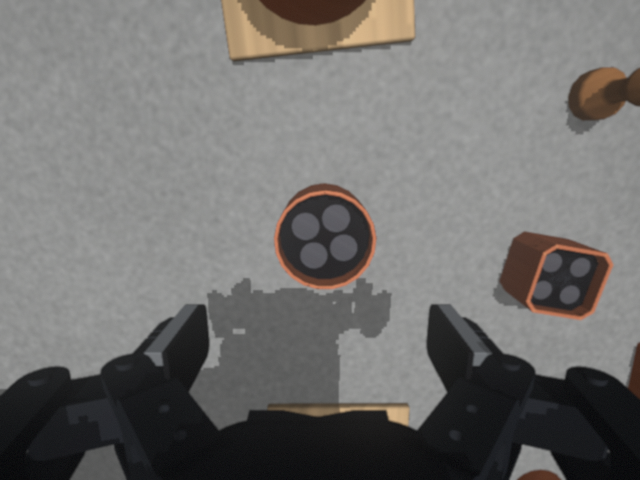

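Emit:
{"name": "drive_tool", "arguments": {"motion": [[1,[3.5,7.5,-40],[0,0,0]],[1,[3.5,7.5,-80],[0,0,0]],[1,[3.5,7.5,-105],[0,0,0]],[1,[3.5,7.5,-119],[0,0,0]],[1,[3.5,7.5,-119],[0,0,0]],[-1,[3.5,7.5,-119],[0,0,0]],[-1,[3.5,7.5,-119],[0,0,0]],[-1,[3.5,7.5,-119],[0,0,0]],[-1,[3.5,7.5,-119],[0,0,0]],[-1,[3.5,7.5,-119],[0,0,0]],[-1,[3.5,7.5,-119],[0,0,0]]], "force": 40}}

```text
clock: 3.3
eef_pos: [0.4582, 0.0167, 0.0152]
eef_rot: [1.0, -0.0, 0.001, 0.0]
wrist_force: [-1.9, -3.7, 6.9]
grip_width: 0.761
```

Emit:
{"name": "drive_tool", "arguments": {"motion": [[-1,[0,0,45],[0,0,0]],[-1,[0,0,80],[0,0,0]],[-1,[-8,50,80],[0,0,0]],[-1,[-8,95,80],[0,0,0]],[-1,[-8,140,80],[0,0,0]],[-1,[-8,182,80],[0,0,0]],[-1,[-8,182,80],[0,0,0]],[-1,[-8,182,80],[0,0,0]],[-1,[-8,182,80],[0,0,0]]]}}

```text
clock: 4.2
eef_pos: [0.4493, 0.1985, 0.0941]
eef_rot: [1.0, -0.0, -0.0, 0.0]
wrist_force: [-0.1, -0.1, -1.8]
grip_width: 0.756
```

```bash
python3 - <<'E'
from h import *
s=monitor.get_state();print(s["eef_pos"].round(4)); c=cams.calibration("wrist"); im,D=cams.read_camera("wrist"); save(im,"w2")
print(rim("wrist",D,(.45,.2),.058,.048,c))
E
```

```text
[0.4493 0.1985 0.0941]
(2164, array([448.2, 217.4]), array([58.7, 95.5]), 89.7, array([448.3, 199. ]), 95.8)
```

View pics/w2.png

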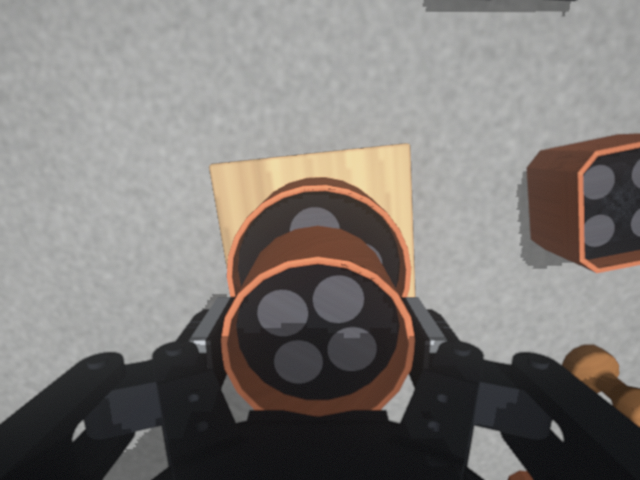

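Emit:
{"name": "drive_tool", "arguments": {"motion": [[-1,[0,0,-20],[0,0,0]],[-1,[0,0,-30],[0,0,0]],[-1,[0,0,-35],[0,0,0]],[-1,[0,0,-35],[0,0,0]],[0.9,[0,0,-35],[0,0,0]],[1,[0,0,-35],[0,0,0]],[1,[0,0,-35],[0,0,0]],[1,[0,0,-35],[0,0,0]],[1,[0,0,10],[0,0,0]],[1,[0,0,55],[0,0,0]],[1,[0,0,90],[0,0,0]]]}}

```text
clock: 5.35
eef_pos: [0.4496, 0.1994, 0.1862]
eef_rot: [1.0, 0.0, 0.001, -0.0]
wrist_force: [1.0, 0.2, -1.0]
grip_width: 0.998
```

Emit:
{"name": "drive_tool", "arguments": {"motion": [[1,[45,10,-10],[0,0,0.1]],[1,[90,20,-20],[0,0,0.208]],[1,[130,30,-40],[0,0,0.208]],[1,[168,37,-55],[0,0,0.208]],[1,[168,37,-55],[0,0,0.208]],[1,[168,37,-55],[0,0,0.208]],[1,[168,37,-55],[0,0,0.208]]]}}

```text
clock: 6.05
eef_pos: [0.6168, 0.2361, 0.1292]
eef_rot: [0.995, 0.104, -0.0, 0.0]
wrist_force: [0.2, -0.2, 0.5]
grip_width: 0.994
```

```bash
python3 - <<'E'
from h import *
s=monitor.get_state();print(s["eef_pos"].round(4)); c=cams.calibration("wrist"); im,D=cams.read_camera("wrist"); save(im,"w3")
print("sqmed",rim("wrist",D,(.6185,.237),.048,.033,c))
im,D=cams.read_camera("top"); save(im,"t1")
print("rmed in base",rim("top",D,(.45,.199),.092,.033),"base",rim("top",D,(.45,.199),.058,.048))
E
```

```text
[0.6168 0.2361 0.1292]
sqmed (1828, array([616.7, 235.2]), array([66.2, 66.2]), 11.9, array([616.9, 235. ]), 81.6)
rmed in base (189, array([450.1, 199.7]), array([64.2, 64.9]), 0.4, array([449.2, 199.5]), 66.4) base (326, array([450.5, 200.1]), array([94.1, 94.9]), 0.3, array([449.9, 200.5]), 95.9)
```

Emit:
{"name": "drive_tool", "arguments": {"motion": [[1,[0,-1,-40],[0,0,0]],[1,[0,-1,-80],[0,0,0]],[1,[0,-1,-103],[0,0,0]],[1,[0,-1,-115],[0,0,0]],[1,[0,-1,-115],[0,0,0]],[-1,[0,-1,-115],[0,0,0]],[-1,[0,-1,-115],[0,0,0]],[-1,[0,-1,-115],[0,0,0]],[-1,[0,-1,-115],[0,0,0]],[-1,[0,-1,-115],[0,0,0]],[-1,[0,-1,-70],[0,0,0]],[-1,[0,-1,-25],[0,0,0]]]}}

```text
clock: 7.35
eef_pos: [0.6166, 0.2349, 0.1045]
eef_rot: [0.995, 0.104, -0.001, 0.0]
wrist_force: [0.5, 1.3, -1.7]
grip_width: 0.764
```

Emit:
{"name": "drive_tool", "arguments": {"motion": [[-1,[-10,-30,30],[0,0,-0.05]],[-1,[-25,-75,30],[0,0,-0.1]],[-1,[-40,-120,30],[0,0,-0.15]],[-1,[-55,-165,30],[0,0,-0.203]],[-1,[-70,-210,30],[0,0,-0.203]],[-1,[-85,-255,30],[0,0,-0.203]],[-1,[-100,-300,30],[0,0,-0.203]],[-1,[-115,-345,30],[0,0,-0.203]],[-1,[-130,-390,20],[0,0,-0.203]],[-1,[-146,-425,10],[0,0,-0.203]],[-1,[-146,-439,0],[0,0,-0.203]],[-1,[-146,-439,-10],[0,0,-0.203]]]}}

```text
clock: 8.55
eef_pos: [0.4718, -0.2057, 0.0941]
eef_rot: [1.0, 0.001, 0.001, 0.0]
wrist_force: [0.3, 0.2, -1.8]
grip_width: 0.765
```

Emit:
{"name": "drive_tool", "arguments": {"motion": [[-1,[0,0,0],[0,0,0]],[-1,[0,0,0],[0,0,0]]]}}

```text
clock: 8.75
eef_pos: [0.4719, -0.2027, 0.0939]
eef_rot: [1.0, 0.003, -0.0, -0.0]
wrist_force: [0.6, -0.0, -2.7]
grip_width: 0.766
```

```bash
python3 - <<'E'
from h import *
s=monitor.get_state();print(s["eef_pos"].round(4),s["eef_rot"].round(3)); c=cams.calibration("wrist"); im,D=cams.read_camera("wrist"); save(im,"w4")
print("base",rim("wrist",D,(.471,-.203),.058,.048,c))
E
```

```text
[ 0.4719 -0.2027  0.0939] [ 1.     0.003 -0.    -0.   ]
base (2212, array([ 469.5, -176.6]), array([96.5, 42.2]), 0.9, array([ 469.5, -183.6]), 99.6)
```

View pics/w4.png

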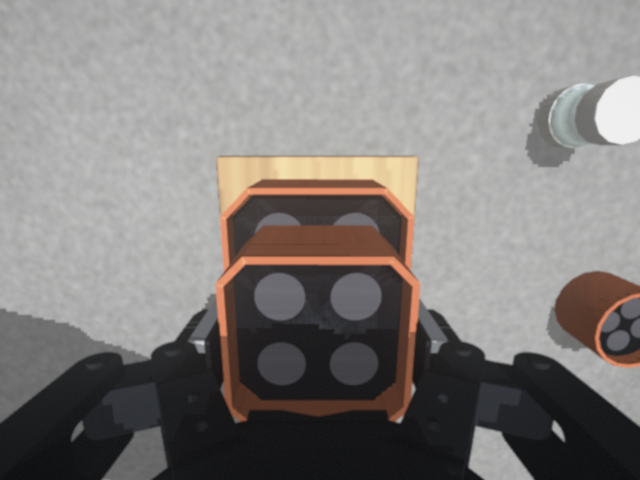

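Emit:
{"name": "drive_tool", "arguments": {"motion": [[-1,[-2,-1,-20],[0,0,0]],[-1,[-2,-1,-30],[0,0,0]],[-1,[-2,-1,-35],[0,0,0]],[-1,[-2,-1,-35],[0,0,0]],[0.9,[-2,-1,-35],[0,0,0]],[1,[-2,-1,-35],[0,0,0]],[1,[-2,-1,-35],[0,0,0]],[1,[-2,-1,-35],[0,0,0]],[1,[-2,-1,10],[0,0,0]],[1,[-2,-1,55],[0,0,0]],[1,[-2,-1,80],[0,0,0]],[1,[-2,-1,80],[0,0,0]]]}}

```text
clock: 10.0
eef_pos: [0.4714, -0.2056, 0.1775]
eef_rot: [1.0, 0.002, 0.003, 0.001]
wrist_force: [0.6, -0.6, 0.5]
grip_width: 0.998
```

Emit:
{"name": "drive_tool", "arguments": {"motion": [[1,[30,38,0],[0,0,-0.1]],[1,[60,74,0],[0,0,-0.173]],[1,[90,110,-10],[0,0,-0.173]],[1,[120,147,-25],[0,0,-0.173]],[1,[154,189,-45],[0,0,-0.173]],[1,[154,189,-45],[0,0,-0.173]],[1,[154,189,-45],[0,0,-0.173]],[1,[154,189,-45],[0,0,-0.173]]]}}

```text
clock: 10.8
eef_pos: [0.6227, -0.0163, 0.1284]
eef_rot: [0.996, -0.084, -0.001, 0.0]
wrist_force: [-0.6, -0.6, 0.0]
grip_width: 1.001
```

```bash
python3 - <<'E'
from h import *
s=monitor.get_state();print(s["eef_pos"].round(4),s["eef_rot"].round(3)); c=cams.calibration("wrist"); im,D=cams.read_camera("wrist"); save(im,"w5")
print("sqsm",rim("wrist",D,(.625,-.014),.040,.025,c))
im,D=cams.read_camera("top"); save(im,"t2")
print("sqmed in base",rim("top",D,(.471,-.203),.092,.033),"base",rim("top",D,(.471,-.203),.058,.048))
E
```

```text
[ 0.6227 -0.0163  0.1284] [ 0.996 -0.084 -0.001  0.   ]
sqsm (1280, array([624.3, -15.3]), array([50.6, 50. ]), 80.0, array([624.4, -15.2]), 61.7)
sqmed in base None base None
```

View pics/t2.png

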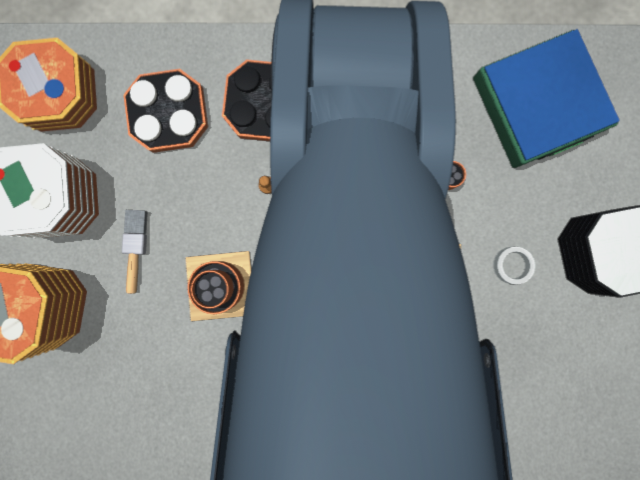

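The top view shows the round medium nested in its base at about (216,286). The arm hides the square base, so I'll check that one with the wrist camera.

Emit:
{"name": "drive_tool", "arguments": {"motion": [[1,[1.5,1,-40],[0,0,0]],[1,[1.5,1,-80],[0,0,0]],[1,[1.5,1,-105],[0,0,0]],[1,[1.5,1,-116],[0,0,0]],[1,[1.5,1,-116],[0,0,0]],[-1,[1.5,1,-116],[0,0,0]],[-1,[1.5,1,-116],[0,0,0]],[-1,[1.5,1,-116],[0,0,0]],[-1,[1.5,1,-116],[0,0,0]],[-1,[1.5,1,-116],[0,0,0]],[-1,[1.5,1,-116],[0,0,0]],[-1,[1.5,1,-116],[0,0,0]]]}}

```text
clock: 12.1
eef_pos: [0.6261, -0.0149, 0.0146]
eef_rot: [0.996, -0.084, 0.001, 0.0]
wrist_force: [-0.9, -0.6, 4.2]
grip_width: 0.575
```

Emit:
{"name": "drive_tool", "arguments": {"motion": [[-1,[0,0,45],[0,0,0]],[-1,[0,0,90],[0,0,0]],[-1,[-10,-12,125],[0,0,0.05]],[-1,[-35,-42,125],[0,0,0.1]],[-1,[-65,-79,125],[0,0,0.173]],[-1,[-90,-110,125],[0,0,0.173]],[-1,[-120,-147,125],[0,0,0.173]],[-1,[-154,-189,125],[0,0,0.173]],[-1,[-154,-189,125],[0,0,0.173]],[-1,[-154,-189,125],[0,0,0.173]],[-1,[-154,-189,125],[0,0,0.173]]]}}

```text
clock: 13.2
eef_pos: [0.4718, -0.2035, 0.1384]
eef_rot: [1.0, 0.003, 0.001, 0.0]
wrist_force: [0.1, -0.4, -1.8]
grip_width: 0.58
```

```bash
python3 - <<'E'
from h import *
s=monitor.get_state();print(s["eef_pos"].round(4),s["eef_rot"].round(3)); c=cams.calibration("wrist"); im,D=cams.read_camera("wrist"); save(im,"w6")
print("sqmed",rim("wrist",D,(.470,-.204),.092,.033,c)); print("base",rim("wrist",D,(.470,-.204),.058,.048,c))
z=s["eef_pos"][2]-.012+.04; print("held",z,rim("wrist",D,s["eef_pos"][:2],z,.025,c))
E
```

```text
[ 0.4718 -0.2035  0.1384] [1.    0.003 0.001 0.   ]
sqmed (1129, array([ 466.3, -184.6]), array([68.7, 32.5]), 8.6, array([ 467.5, -193.1]), 70.3)
base (2248, array([ 469.4, -192.3]), array([96.8, 73.3]), 1.0, array([ 469.8, -199.6]), 112.4)
held 0.16641096503209207 (4782, array([ 472.2, -203.8]), array([65.7, 51.3]), 0.4, array([ 471.8, -202.1]), 66.9)
```

View pics/w6.png

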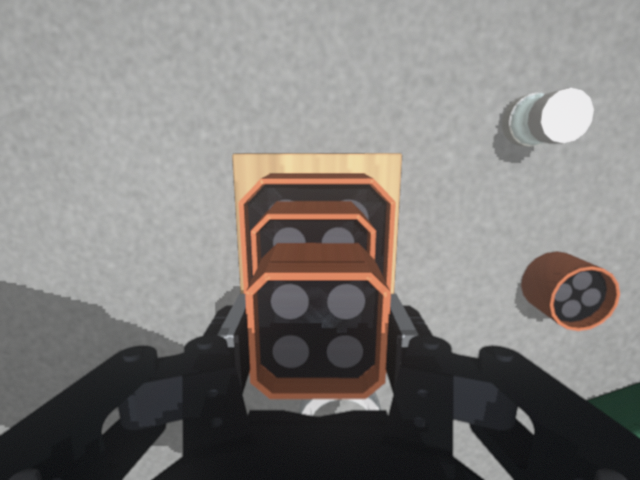

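```bash
cat > e.py <<'E'
from h import *
def edges(D,c,cx,cy,z,h):
    _,P=cloud("wrist",D,c); q=P[(abs(P[:,2]-z)<.004)&(abs(P[:,0]-cx)<h+.008)&(P[:,1]<cy+h+.006)&(P[:,1]>cy-h)]*1e3
    for y in np.arange(q[:,1].max(),q[:,1].min(),-4):
        s=q[(q[:,1]<=y)&(q[:,1]>y-4)]
        if len(s): print(round(y,1),len(s),s[:,0].min().round(1),s[:,0].max().round(1),"mid",((s[:,0].min()+s[:,0].max())/2).round(1),s[:,2].mean().round(1))
E
python3 - <<'E'
from e import *
c=cams.calibration("wrist"); im,D=cams.read_camera("wrist")
edges(D,c,.469,-.204,.092,.033)
E
```

```text
-171.1 609 440.6 495.0 mid 467.8 90.9
-175.1 101 436.6 498.8 mid 467.7 91.2
-179.1 90 434.9 500.7 mid 467.8 91.0
-183.1 77 434.7 500.2 mid 467.5 91.0
-187.1 83 434.5 500.4 mid 467.5 91.0
-191.1 67 434.8 500.7 mid 467.8 91.0
-195.1 42 434.6 500.6 mid 467.6 90.9
-199.1 30 434.6 437.2 mid 435.9 91.1
-203.1 6 435.0 435.7 mid 435.3 90.9
```

Emit:
{"name": "drive_tool", "arguments": {"motion": [[-1,[-4,0,0],[0,0,0]],[-1,[-4,0,-20],[0,0,0]],[-1,[-4,0,-32],[0,0,0]],[-1,[-4,0,-40],[0,0,0]],[-1,[-4,0,-44],[0,0,0]],[-1,[-4,0,-45],[0,0,0]],[-1,[-4,0,-45],[0,0,0]]]}}

```text
clock: 14.0
eef_pos: [0.4671, -0.2038, 0.093]
eef_rot: [1.0, 0.003, 0.0, 0.0]
wrist_force: [0.3, -0.6, -0.9]
grip_width: 0.579
```

Emit:
{"name": "drive_tool", "arguments": {"motion": [[0.35,[0,0,-1],[0,0,0]],[0.35,[0,0,-1],[0,0,0]],[0.5,[0,0,0],[0,0,0]],[0.6,[0,0,2],[0,0,0]],[1,[0,0,20],[0,0,0]],[1,[0,0,60],[0,0,0]],[1,[0,0,80],[0,0,0]],[1,[0,0,80],[0,0,0]]]}}

```text
clock: 14.8
eef_pos: [0.4686, -0.2045, 0.176]
eef_rot: [1.0, 0.002, 0.002, 0.001]
wrist_force: [0.3, -0.7, -0.4]
grip_width: 1.003
```

```bash
python3 - <<'E'
from e import *
s=monitor.get_state();print(s["eef_pos"].round(4)); c=cams.calibration("wrist"); im,D=cams.read_camera("wrist"); save(im,"w7")
print("small",rim("wrist",D,(.4676,-.204),.118,.025,c)); print("med",rim("wrist",D,(.4676,-.204),.092,.033,c))
E
```

```text
[ 0.4686 -0.2045  0.176 ]
small (1710, array([ 465.5, -204.2]), array([50.2, 50.5]), 0.2, array([ 465.6, -204.2]), 61.6)
med (1451, array([ 467.6, -204.3]), array([66.3, 66. ]), 0.2, array([ 467.7, -204.6]), 81.6)
```

View pics/w7.png

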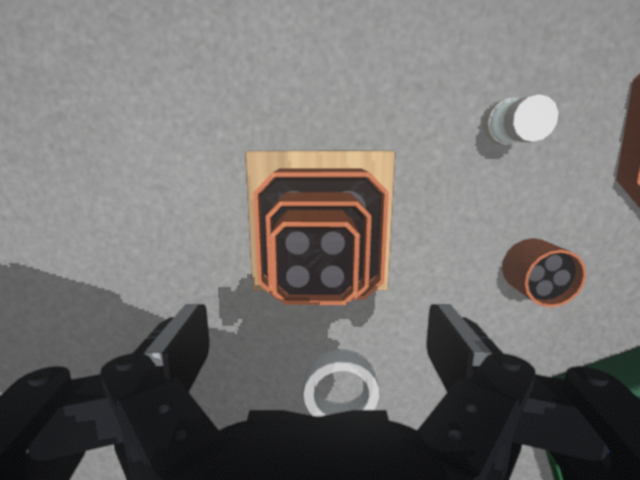

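Emit:
{"name": "drive_tool", "arguments": {"motion": [[1,[45,-9,0],[0,0,0]],[1,[90,-18,0],[0,0,0]],[1,[130,-25,-10],[0,0,0]],[1,[165,-32,-25],[0,0,0]],[1,[194,-37,-45],[0,0,0]],[1,[194,-37,-45],[0,0,0]],[1,[194,-37,-45],[0,0,0]],[1,[194,-37,-45],[0,0,0]]]}}

```text
clock: 15.65
eef_pos: [0.6601, -0.2406, 0.1278]
eef_rot: [1.0, 0.002, -0.0, -0.0]
wrist_force: [-0.6, -0.7, 0.3]
grip_width: 1.002
```

```bash
python3 - <<'E'
from h import *
s=monitor.get_state();print(s["eef_pos"].round(4)); c=cams.calibration("wrist"); im,D=cams.read_camera("wrist"); save(im,"w8")
print("rsmall",rim("wrist",D,(.662,-.241),.040,.025,c))
E
```

```text
[ 0.6601 -0.2406  0.1278]
rsmall (1019, array([ 661.2, -241.5]), array([49.4, 48.7]), 89.5, array([ 661.1, -241.6]), 50.2)
```

View pics/w8.png

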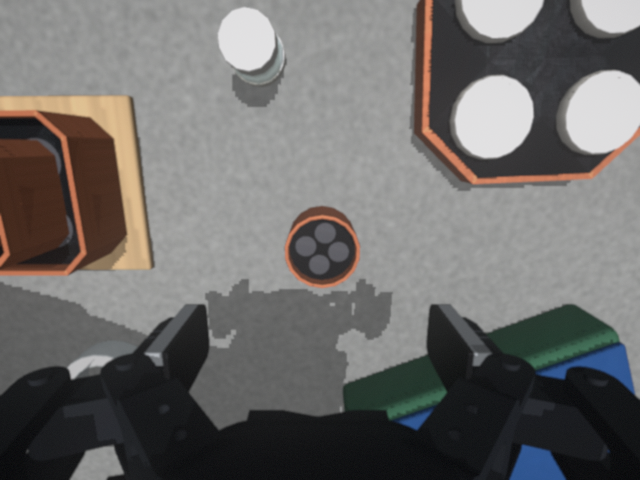

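```bash
python3 - <<'E'
from h import *
_,P=cloud("top",np.load("topD.npy"))
q=P[(P[:,0]>.60)&(P[:,0]<.74)&(P[:,1]<-.27)&(P[:,1]>-.34)&(P[:,2]>.012)]
print(len(q)); print(q[np.argsort(-q[:,1])][:6].round(3), q[:,2].max() if len(q) else 0)
q=P[(P[:,0]>.69)&(P[:,0]<.74)&(P[:,1]<-.21)&(P[:,1]>-.27)&(P[:,2]>.012)];print(len(q))
E
```

```text
9
[[ 0.74  -0.339  0.028]
 [ 0.74  -0.339  0.042]
 [ 0.739 -0.339  0.031]
 [ 0.739 -0.339  0.017]
 [ 0.74  -0.339  0.021]
 [ 0.74  -0.34   0.035]] 0.041505505607503324
0
```

Clear by about 6 cm. I'll grasp now.

Emit:
{"name": "drive_tool", "arguments": {"motion": [[1,[1.5,-1,-40],[0,0,0]],[1,[1.5,-1,-80],[0,0,0]],[1,[1.5,-1,-104],[0,0,0]],[1,[1.5,-1,-115],[0,0,0]],[1,[1.5,-1,-115],[0,0,0]],[-1,[1.5,-1,-115],[0,0,0]],[-1,[1.5,-1,-115],[0,0,0]],[-1,[1.5,-1,-115],[0,0,0]],[-1,[1.5,-1,-115],[0,0,0]],[-1,[1.5,-1,-115],[0,0,0]],[-1,[1.5,-1,-115],[0,0,0]],[-1,[1.5,-1,-115],[0,0,0]]]}}

```text
clock: 16.9
eef_pos: [0.6635, -0.2422, 0.015]
eef_rot: [1.0, 0.002, 0.001, 0.001]
wrist_force: [-1.6, 0.2, 6.7]
grip_width: 0.573
```

Emit:
{"name": "drive_tool", "arguments": {"motion": [[-1,[0,0,45],[0,0,0]],[-1,[0,0,90],[0,0,0]],[-1,[0,0,135],[0,0,0]],[-1,[-10,20,160],[0,0,0]],[-1,[-30,62,160],[0,0,0]],[-1,[-50,104,160],[0,0,0]],[-1,[-70,146,160],[0,0,0]],[-1,[-90,188,160],[0,0,0]],[-1,[-110,230,160],[0,0,0]],[-1,[-130,272,160],[0,0,0]],[-1,[-150,314,160],[0,0,0]],[-1,[-170,356,160],[0,0,0]]]}}

```text
clock: 18.1
eef_pos: [0.4917, 0.1158, 0.1739]
eef_rot: [1.0, 0.002, 0.001, -0.0]
wrist_force: [0.3, 0.4, -1.2]
grip_width: 0.573
```

Emit:
{"name": "drive_tool", "arguments": {"motion": [[-1,[-22,42,0],[0,0,0]],[-1,[-43,83,0],[0,0,0]],[-1,[-43,83,-20],[0,0,0]],[-1,[-43,83,-36],[0,0,0]],[-1,[-43,83,-36],[0,0,0]],[-1,[-43,83,-36],[0,0,0]]]}}

```text
clock: 18.7
eef_pos: [0.4496, 0.1973, 0.1376]
eef_rot: [1.0, 0.002, 0.0, -0.0]
wrist_force: [0.2, 0.5, -0.9]
grip_width: 0.576
```

```bash
python3 - <<'E'
from e import *
s=monitor.get_state();print(s["eef_pos"].round(4)); c=cams.calibration("wrist"); im,D=cams.read_camera("wrist"); save(im,"w9")
edges(D,c,.449,.199,.092,.033)
print("held");edges(D,c,.449,.199,s["eef_pos"][2]+.025,.025)
E
```

```text
[0.4496 0.1973 0.1376]
231.0 280 432.9 462.3 mid 447.6 90.8
227.0 150 427.0 468.5 mid 447.7 91.0
223.0 112 422.6 472.5 mid 447.5 91.0
219.0 86 419.9 475.2 mid 447.5 91.2
215.0 79 417.8 477.5 mid 447.7 91.2
211.0 68 416.4 478.8 mid 447.6 91.2
207.0 71 415.8 479.5 mid 447.6 91.0
203.0 76 415.1 480.1 mid 447.6 91.1
199.0 74 415.0 480.3 mid 447.7 90.8
195.0 70 415.3 479.9 mid 447.6 91.0
191.0 22 415.8 479.5 mid 447.7 91.1
held
222.9 600 435.1 461.1 mid 448.1 161.3
218.9 333 430.2 465.8 mid 448.0 161.5
214.9 233 426.9 469.0 mid 447.9 161.6
210.9 355 417.2 479.0 mid 448.1 162.2
206.9 475 416.8 482.0 mid 449.4 162.4
202.9 225 423.1 481.9 mid 452.5 162.3
198.9 215 423.3 472.7 mid 448.0 162.2
194.9 256 423.2 472.6 mid 447.9 162.0
190.9 275 423.3 472.7 mid 448.0 161.6
186.9 303 423.3 472.7 mid 448.0 161.4
182.9 302 429.3 467.4 mid 448.4 161.1
178.9 618 432.5 464.3 mid 448.4 160.9
174.9 81 438.9 456.5 mid 447.7 161.6
```

View pics/w9.png

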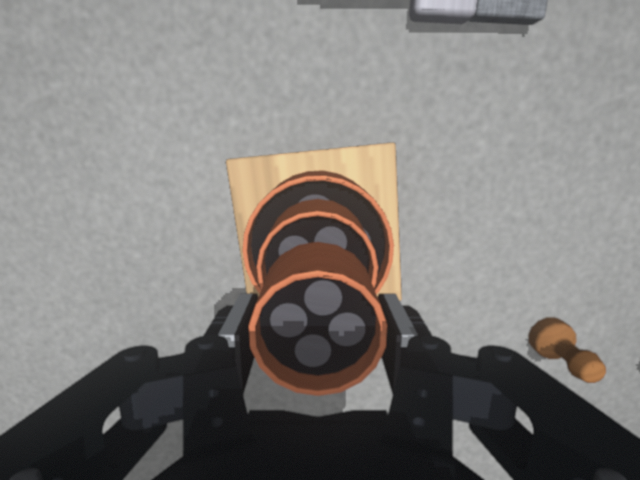

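Emit:
{"name": "drive_tool", "arguments": {"motion": [[-1,[0,0,-15],[0,0,0]],[-1,[0,0,-30],[0,0,0]],[-1,[0,0,-39],[0,0,0]],[-1,[0,0,-43],[0,0,0]],[-1,[0,0,-44],[0,0,0]],[-1,[0,0,-44],[0,0,0]]]}}

```text
clock: 19.35
eef_pos: [0.4498, 0.1973, 0.0933]
eef_rot: [1.0, 0.002, 0.0, -0.0]
wrist_force: [-0.2, 0.5, -0.1]
grip_width: 0.57
```

Emit:
{"name": "drive_tool", "arguments": {"motion": [[0.35,[0,0,-1],[0,0,0]],[0.35,[0,0,-1],[0,0,0]],[0.5,[0,0,0],[0,0,0]],[0.6,[0,0,2],[0,0,0]],[1,[0,0,20],[0,0,0]],[1,[0,0,60],[0,0,0]],[1,[-40,0,100],[0,0,0]],[1,[-80,0,120],[0,0,0]],[1,[-100,-40,120],[0,0,0]],[1,[-100,-80,120],[0,0,0]],[1,[-100,-120,120],[0,0,0]],[1,[-100,-160,120],[0,0,0]]]}}

```text
clock: 20.55
eef_pos: [0.3491, 0.0361, 0.2134]
eef_rot: [1.0, 0.003, 0.001, -0.0]
wrist_force: [1.1, -0.5, 0.0]
grip_width: 1.004
```

Emit:
{"name": "drive_tool", "arguments": {"motion": [[1,[0,-30,0],[0,0,0]],[1,[0,-30,0],[0,0,0]],[1,[0,-30,0],[0,0,0]]]}}

```text
clock: 20.85
eef_pos: [0.3494, 0.0068, 0.213]
eef_rot: [1.0, 0.001, 0.0, -0.0]
wrist_force: [-0.3, 0.1, 1.1]
grip_width: 0.997
```

```bash
python3 - <<'E'
from h import *
print(monitor.get_state()["eef_pos"].round(3)); im,D=cams.read_camera("top"); save(im,"t3")
for n,xy in dict(round=(.45,.2),square=(.471,-.203)).items():
    for z,h in((.118,.025),(.092,.033),(.058,.048)): print(n,z,rim("top",D,xy,z,h))
E
```

```text
[0.349 0.007 0.213]
round 0.118 (159, array([449.9, 199.4]), array([48.8, 49.6]), 18.8, array([449.6, 199.5]), 50.6)
round 0.092 (195, array([450.1, 199.5]), array([64.1, 65.1]), 0.6, array([449.6, 199.4]), 65.9)
round 0.058 (336, array([450.6, 200. ]), array([93.9, 94.8]), 0.7, array([450.1, 200.6]), 96.6)
square 0.118 (204, array([ 467.8, -202.3]), array([48.7, 50.9]), 0.3, array([ 468. , -202.4]), 61.1)
square 0.092 (187, array([ 469.9, -202.4]), array([64.2, 66.4]), 0.3, array([ 469.7, -202.4]), 81.0)
square 0.058 (429, array([ 472. , -202.1]), array([96. , 97.1]), 0.5, array([ 472.6, -202.6]), 117.8)
```

View pics/t3.png

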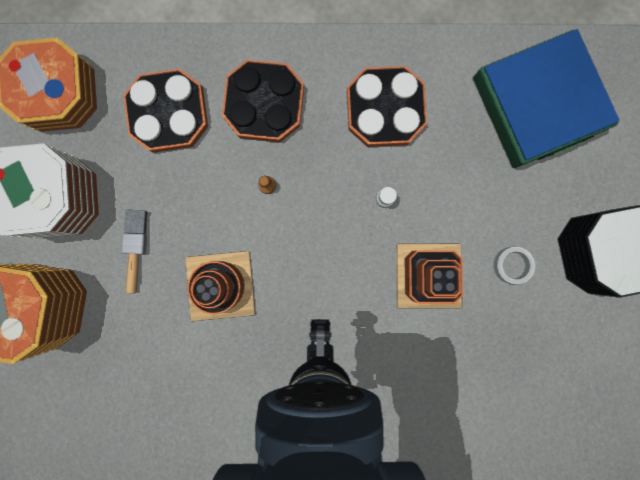

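Both sets are nested: round at about (213,287) and square at about (440,277). The jar, stamp, tape roll and brush haven't moved, and the gripper is clear.

```bash
python3 -c "
from workcell import arm; print(arm.sign_off())"
```

```text
the job is handed in; nothing more can be done
None
```

Both gift sets are built and handed in at about 21 s on the robot's clock. Each medium tin sits in its large tin and each small tin in its medium one, placed largest first.

The last top-camera check agreed with the task, and no check failed or disagreed:

| Check | Round set | Square set | Limit |
|---|---|---|---|
| Medium to large, axes apart | about 1 mm | about 2 mm | 18 mm |
| Small to medium, axes apart | under 1 mm | about 2 mm | 10 mm |
| Medium and small rims | found at the expected 92 and 118 mm, to within 5 mm | same | ±5 mm |
| Angle between square tins | – | under 0.5° | 0.26 rad (about 15°) |

- **Upright and at rest:** I did not measure tilt or speed. The rims were at their expected heights, which fits tins standing flat.
- **Bystanders:** the jar, stamp, tape roll and brush look unmoved in the last picture; I did not measure their shift.
- **Gripper:** it is open and clear of everything.
- **Camera offset:** the top and wrist cameras differ by about 2 mm, so I lined up each placing with the wrist camera.

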